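Gauge a tail cap's thread and sort it

TASK

Take the tail cap that stands alone on the rubber pad, screw it onto the thread gauge gently (clockwise) until it stops, then unscrew it, never forcing or pulling it across the thread. If it turned fully home, its rim down on the gauge's shoulder, stand it in the square tray; if it stopped short of the shoulder, stand it in the round pan. Set it down, do not drop it, and leave the other caps and everything else where they are.

Things in the scene. Friction and masses are not known exactly. Their poses are not given: they have to be found in the camera images.
- cap_1: hexagonal aluminium tail cap, open side down: 44 mm across flats, 51 mm across corners, 38 mm tall, about 90 g. Origin: centre of its open rim (underside), z up; flats face 30, 90, 150.. deg from its x. The one of cap_1, cap_2 that stands on the pad is to be gauged; the other stays in the stock tray. They look alike; only the gauge shows whether it is sound
- cap_2: hexagonal aluminium tail cap, open side down: 44 mm across flats, 51 mm across corners, 38 mm tall, about 90 g. Origin: centre of its open rim (underside), z up; flats face 30, 90, 150.. deg from its x. The one of cap_1, cap_2 that stands on the pad is to be gauged; the other stays in the stock tray. They look alike; only the gauge shows whether it is sound
- cap_1_dot (a point): a small black dot on the top face of cap_1, 19 mm from its axis, along its own x. Three such dots at 0, 120, 240 deg, near every other corner, show where the three inward thread lugs (3.5 to 6.5 mm above the rim, in the 36 mm wide bore) lie
- cap_2_dot (a point): a small black dot on the top face of cap_2, 19 mm from its axis, along its own x. Three such dots at 0, 120, 240 deg, near every other corner, show where the three inward thread lugs (3.5 to 6.5 mm above the rim, in the 36 mm wide bore) lie
- gauge: fixed steel thread gauge, origin under its centre: round base 84 mm diameter, 10 mm high; round shoulder 54 mm diameter, top 22 mm above the table; on it an upright threaded plug, 26 mm core, 34 mm over the threads. Right-handed three-start thread: clockwise from above = down, 7.6 mm per 120 deg, about 1.6 mm axial play, 1.2 mm radial clearance
- gauge_shoulder (a point): centre of the shoulder's top face, on the thread axis, 22 mm above the table; axes as the gauge. A sound cap's rim comes down on it about 80 deg clockwise from the marks and the turning stops dead about 10 deg later. Cap and gauge may press on each other with at most 60 N
- gauge_tip (a point): top of the plug, 22.5 mm above the shoulder, with a 4 mm conical lead-in (18 mm across at the tip). A faulty cap has metal left in its thread: its turning stops dead about 32 deg clockwise from the marks, its rim about 3 mm above the shoulder. A cap sinks along the thread only if let down by its weight or a light push
- gauge_mark (a point): brass mark on the base, 35 mm from the axis along the gauge's x; two more at 120, 240 deg. With the cap's dots over the marks (from 5 deg clockwise to 20 deg anticlockwise of them) the lugs drop into the thread's mouths, rim about 5 mm above the shoulder; elsewhere they ride higher and need up to 120 deg more turning. Unscrewed to the marks, it lifts off freely
- pad_top (a point): centre of the top face of the black rubber pad, 100 x 100 mm, 5 mm thick, fixed, on which the cap to be gauged stands near the middle
- stock_place (a point): where the other cap stands in the orange stock tray (190 x 85 x 20 mm, floor 5 mm above the table), 60 mm from the tray's middle, beside two more caps; those stay
- tray_floor (a point): centre of the inner floor of the square grey tray for sound caps: 135 x 135 mm outside, walls 5 mm thick and 20 mm high above the table, floor 5 mm above the table; fixed
- pan_floor (a point): centre of the inner floor of the round grey pan for faulty caps: 136 mm outside diameter, wall 4 mm thick and 20 mm high above the table, floor 5 mm above the table; fixed
- tray: the square grey tray (see its floor point); origin under its centre
- pan: the round grey pan (see its floor point); origin under its centre
- stock_cap_a: another cap in the stock tray, leave it
- stock_cap_b: another cap in the stock tray, leave it
- tube_a: purple battery tube standing, 26 mm diameter, 58 mm tall, leave it
- tube_b: purple battery tube standing, as tube_a
- tube_c: purple battery tube standing, as tube_a
- tumbler: green tumbler, 72 mm diameter, 85 mm tall, leave it
- tape: roll of clear tape lying, 76 mm diameter, 18 mm high, leave it
- screwdriver: screwdriver lying on the bench, leave it
Mind the look-alikes: they are no part of the job. What is shaped like the tray but orange is not meant.

How it is judged:
By the outcome, as a careful person would: the job done as asked, in the order asked, and still so for the second after the job is handed in, with the robot touching nothing.
It also fails if it takes over 72 s, if anything falls off the work surface, if the arm or the gripper's body presses on something with over 40 N, if the wrist force passes 120 N, or if a joint passes its speed limit or range.

ROBOT

A 6-joint arm with a two-finger parallel gripper is mounted at the origin on the work surface. World frame = base frame: x ahead of the robot, y to its left, z up, the work surface at z = 0. Lengths are in m, angles in rad, forces in N, time in s.
With the tool pointing down it reaches from about 0.35 to 0.775 m from the base axis. Payload 7.3 kg.
Tool frame: the origin (TCP) lies at the very end of the fingers, on their centre line; the grasp point (between the pads) lies 19 mm behind it (robot.pinch_z is the distance from the TCP to the grasp point, in m); z points along the fingers, y is the line along which they close (so a half turn about z gives the same grasp; the last joint's range is limited). The gripper opens to 92 mm and grips with 3 to 60 N. Pads are 19 mm wide; open, the fingers measure 130 mm over their backs; the gripper's body (75 mm by 190 mm) begins 47 mm behind the grasp point.
Start: joints at [1.082, 0.342, 1.524, -0, 1.275, -0.146], TCP at [0.176, 0.494, 0.227] pointing down, gripper open.
Joint ranges: [-2.53, 2.53], [-0.77, 2.02], [0.04, 2.7], [-1, 4.14], [0.28, 2.66], [-3.11, 3.11]. Speed limits (rad/s): [2.57, 2.57, 3.14, 3.14, 3.14, 3.14].

INTERFACE

Orientations are given as [roll, pitch, yaw] about the fixed x, y, z axes, in that order (R = Rz(yaw) Ry(pitch) Rx(roll)).
In Python, from cell import robot gives the robot as it stands.
- The arm moves only by the tool move_arm, never from a script. Its argument "motion" is a list of rows, each a list of 6 numbers: the shift along the tool's x, y, z in units of 0.1 m (1.0 is 0.1 m), then the turn, a rotation vector about the tool's x, y, z in units of pi rad (1.0 is pi rad). In form: [[dx, dy, dz, rx, ry, rz], ...]. A call has 1 to 12 rows; each row is the pose to reach, as a shift and turn from the pose commanded when the call began, along the tool's axes at that moment, turning the shorter way round; what a row does not reach only later rows make up. A row lasts 1/8 s, in which the tool goes at most 62.5 mm and 10.7 degrees, less where a joint would pass 70% of its speed; a pose out of reach is approached as far as the arm can. A call with a number of a shift or a turn outside -1 to 1 is refused whole. A call with a gripper value outside its range is refused whole. "fingers" is the opening, from -1 (shut) to 1 (fully open), set as the call begins (left out, the last holds). The fingers move at their own pace and stop on an object; "newtons" is the grip in N (left out, the last holds). Time passes only in rows, so rows that repeat a pose let the fingers close. It gives the time, the measured TCP pose, the force, the opening and the grip force at its end, in the units of the state.
- robot.observe(): the state, without advancing time (a new reading comes with each control period).
- robot.read_camera(name): name is "scene" or "top" or "wrist"; returns a dict with "image" (480x640x3 uint8, red, green, blue), "range_z" (480x640 float32, m along the optical axis (not along the pixel's ray), 0 where there is no reading), "vfov" (degrees; the focal length in pixels is half the picture's height over the tangent of half this angle, whatever the lens; pixels are square), "cx", "cy" (the principal point, pixels), "extrinsics" (4x4, takes a point from camera to world coordinates); the wrist camera has in their place "hand_eye" (4x4, takes a point from camera to tool coordinates, whose origin is the TCP and whose axes are the flange's). Camera axes: x right, y up, looking along -z (the intrinsics and any distortion apply to the point x, -y, -z); pixel columns grow to the right and rows downward; lengths in m; the calibration is good to about 2 mm. A picture is of the moment at which its call begins: read the wrist's pose just before it.
- robot.hand_in(): hands the job in; it is judged then, once.
The state is a dict: "time": time; "qpos": joint angles; "qvel": joint speeds; "joint_efforts": joint torques, N m; "tool_pos": TCP position; "tool_rot": TCP orientation; "contact_force": force on the tool from outside, world axes, zero at the start; "torque": the same for the moment, N m; "opening": finger opening in m; "grip_force": force on a finger pad.
Only numpy, scipy, OpenCV 4.12 (cv2) and the standard library are available. Lean on these libraries where they do the work, as an engineer would, in place of code of your own. Each camera call takes 0.05 s, during which the arm holds its last target. There are 200 camera calls.

## Working session

There is one attempt and no reset: what is moved stays moved. The work goes in short steps, Python scripts to look and compute and a tool call to move; the robot and the scene stay as the last step left them, time stands still between calls to the robot, and variables do not carry over. Pictures are saved under pics/ and viewed, at most 10 in all, crops included, and the job is handed in when it is done.

Besides the shell and the picture viewer there is one more tool, called as name([rows], argument=value, ...), one row to a line, values as JSON. move_arm: Moves the arm, as the interface text tells. Shifts and turns lie within -1 to 1; 1 stands for 0.1 m of shift or pi rad of turn. Its arguments: {"type":"object","properties":{"motion":{"type":"array"},"fingers":{"type":"number"},"newtons":{"type":"number"}},"required":["motion"]}

```bash
mkdir -p pics; ls
cat > h.py <<'E'
import numpy as np,cv2
from scipy.spatial.transform import Rotation as R
from cell import robot
def tool(s):
    T=np.eye(4);T[:3,:3]=R.from_euler('xyz',s['tool_rot']).as_matrix() if len(s['tool_rot'])==3 else np.array(s['tool_rot']);T[:3,3]=s['tool_pos'];return T
def snap(name,fn=None):
    s=robot.observe();c=robot.read_camera(name)
    c['T']=tool(s)@c['hand_eye'] if 'hand_eye' in c else c['extrinsics']
    c['T']=np.array(c['T'])
    if fn: cv2.imwrite('pics/'+fn,c['image'][:,:,::-1]);np.savez('pics/'+fn[:-4]+'.npz',**{k:v for k,v in c.items()})
    return c
def load(fn): return dict(np.load('pics/'+fn+'.npz',allow_pickle=True))
def ray(c,u,v):
    f=240/np.tan(np.radians(float(c['vfov']))/2)
    d=np.array([(u-c['cx'])/f,-(v-c['cy'])/f,-1.]);return c['T'][:3,3],c['T'][:3,:3]@d
def dep(c,u,v):
    o,d=ray(c,u,v);z=c['range_z'][int(round(v)),int(round(u))];return o+d*z
def onz(c,u,v,z):
    o,d=ray(c,u,v);return o+d*(z-o[2])/d[2]
E
python3 - <<'E'
from h import *
s=robot.observe();print(s)
for n in ['scene','top','wrist']:
    c=snap(n,n+'0.png');print(n,{k:v for k,v in c.items() if k not in('image','range_z')})
E
```

```text
pics
{'time': 0.0, 'qpos': array([ 1.08197392e+00,  3.42729588e-01,  1.52503550e+00,  4.25045013e-06,
        1.27541798e+00, -1.45997389e-01]), 'qvel': array([-0.00082671,  0.0018085 ,  0.00182078, -0.00068004, -0.002929  ,
        0.00048758]), 'joint_efforts': array([-1.14004513e-03, -4.31237090e+01, -2.44225144e+01,  7.17837154e-02,
        5.57622034e-02, -8.90174761e-05]), 'tool_pos': array([0.17625443, 0.49408133, 0.22603497]), 'tool_rot': array([-3.14001976e+00, -2.35392184e-04,  2.79876621e+00]), 'contact_force': array([0.04961943, 0.26372715, 0.09132713]), 'torque': array([-0.02904198,  0.01551759,  0.01214222]), 'grip_force': 0.0, 'opening': 0.09192657335578812}
scene {'vfov': 57.857076643287634, 'cx': 318.25737324550767, 'cy': 232.2428307564168, 'extrinsics': array([[ 0.84064749, -0.39138626,  0.37433753,  0.82652137],
       [ 0.54155353,  0.60030788, -0.58851527, -0.54294663],
       [ 0.00561902,  0.6974577 ,  0.71660392,  0.72792685],
       [ 0.        ,  0.        ,  0.        ,  1.        ]]), 'T': array([[ 0.84064749, -0.39138626,  0.37433753,  0.82652137],
      
[... 761 characters left out ...]
      ]])}
wrist {'vfov': 69.17161551692666, 'cx': 315.5736365691606, 'cy': 238.87362913510634, 'hand_eye': array([[-2.17779881e-04,  9.57900762e-01,  2.87099429e-01,
         7.82449686e-02],
       [ 9.99998789e-01, -2.33733244e-04,  1.53839689e-03,
         1.17541872e-04],
       [ 1.54073623e-03,  2.87099417e-01, -9.57899552e-01,
        -1.56456662e-01],
       [ 0.00000000e+00,  0.00000000e+00,  0.00000000e+00,
         1.00000000e+00]]), 'T': array([[ 0.33634252, -0.90242223, -0.26927278,  0.10271417],
       [ 0.94173537,  0.32142938,  0.099084  ,  0.52073896],
       [-0.00286342, -0.28690986,  0.9579533 ,  0.38261503],
       [ 0.        ,  0.        ,  0.        ,  1.        ]])}
```

View pics/top0.png

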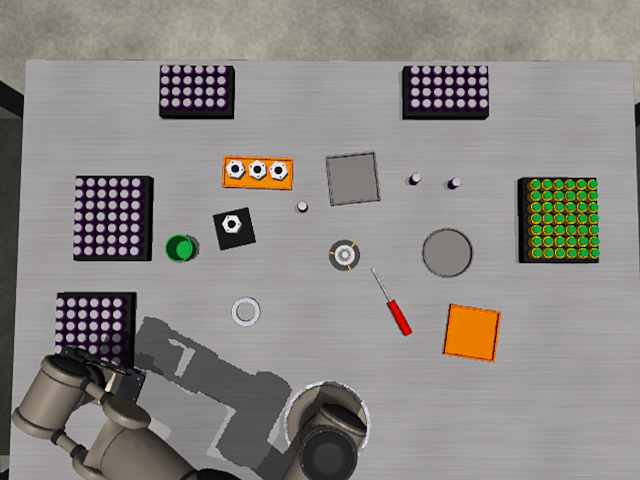

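View pics/scene0.png

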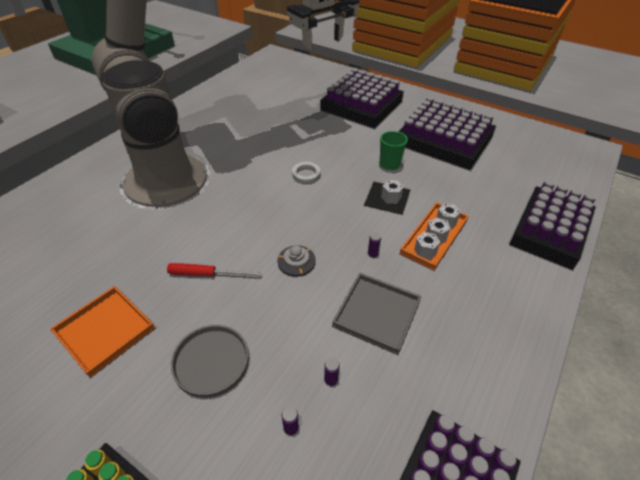

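The top view shows the cap on the black pad at (232,224), the gauge at (345,255), the grey tray at (353,178) and the pan at (447,252). The scene view shows the cap at (392,190) and the gauge at (296,257).

Run:
```python
from h import *
c=load('top0');s=load('scene0')
for n,u,v,z in [('cap',232,224,.043),('pad',235,229,.005),('gauge',345,255,.0445),('tray',353,178.5,.005),('pan',447,252,.005),('tumbler',180,248,.08),('tape',246,311,.018),('tubeclose',302,207,.058)]:
    print(n,onz(c,u,v,z).round(4),dep(c,u,v).round(4))
# two-view triangulation
def tri(a,b):
    (o1,d1),(o2,d2)=ray(c,*a),ray(s,*b)
    t=np.linalg.lstsq(np.c_[d1,-d2],o2-o1,rcond=None)[0];return (o1+d1*t[0]).round(4),(o2+d2*t[1]).round(4)
print(tri((232,224),(392,187)),tri((345,254.5),(296,251)))
```

```text
cap [0.5329 0.2544 0.043 ] [0.5332 0.2549 0.0401]
pad [0.5229 0.2517 0.005 ] [0.5198 0.2466 0.0406]
gauge [ 0.4515 -0.047   0.0445] [ 0.4514 -0.047   0.0461]
tray [ 0.6633 -0.0703  0.005 ] [ 0.6639 -0.0705  0.0012]
pan [ 0.4626 -0.3258  0.005 ] [ 0.4627 -0.3263  0.0026]
tumbler [0.4662 0.3832 0.08  ] [0.4703 0.4013 0.004 ]
tape [0.3011 0.2171 0.018 ] [ 0.3001  0.2196 -0.0013]
tubeclose [0.5775 0.0674 0.058 ] [0.5769 0.0673 0.0625]
(array([0.5335, 0.2553, 0.0369]), array([0.5338, 0.2555, 0.037 ])) (array([ 0.4532, -0.0475,  0.0343]), array([ 0.4547, -0.0464,  0.0343]))
```

move_arm([
  [-0.42,-0.1,0,0,0,0],
  [-0.84,-0.21,0,0,0,0],
])

```text
time: 0.4
tool_pos: [0.2489, 0.4459, 0.2264]
tool_rot: [-3.141, -0.0, 2.8]
contact_force: [1.2, -0.2, 0.4]
opening: 0.0917
grip_force: 0.0
```

move_arm([
  [-0.42,-0.1,0,0,0,0],
  [-0.84,-0.21,0,0,0,0],
])

```text
time: 0.65
tool_pos: [0.3215, 0.3975, 0.2265]
tool_rot: [-3.141, -0.0, 2.799]
contact_force: [0.4, 0.9, 0.1]
opening: 0.0921
grip_force: 0.0
```

move_arm([
  [-0.42,-0.1,0,0,0,0],
  [-0.84,-0.21,0,0,0,0],
])

```text
time: 0.9
tool_pos: [0.3936, 0.3495, 0.2265]
tool_rot: [-3.141, -0.0, 2.799]
contact_force: [0.8, 0.2, 0.0]
opening: 0.0917
grip_force: 0.0
```

move_arm([
  [-0.42,-0.1,0,0,0,0],
  [-0.84,-0.21,0,0,0,0],
])

```text
time: 1.15
tool_pos: [0.4656, 0.3015, 0.2265]
tool_rot: [-3.141, -0.0, 2.799]
contact_force: [-0.7, 0.2, 0.2]
opening: 0.0916
grip_force: 0.0
```

move_arm([
  [-0.42,-0.1,0,0,0,0],
  [-0.84,-0.21,0,0,0,0],
  [-0.84,-0.21,0,0,0,0],
  [-0.84,-0.21,0,0,0,0],
])

```text
time: 1.65
tool_pos: [0.5361, 0.2546, 0.2263]
tool_rot: [-3.141, -0.001, 2.798]
contact_force: [0.2, -0.4, 0.1]
opening: 0.092
grip_force: 0.0
```

Run:
```python
from h import *
s=robot.observe();print(s['time'],s['tool_pos'],s['tool_rot'],s['qpos'])
c=snap('wrist','w1.png')
z=c['range_z'];print(c['T'][:3,3])
# project estimate of the cap
p=np.linalg.inv(c['T'])@np.array([.533,.2545,.043,1]);f=240/np.tan(np.radians(float(c['vfov']))/2)
print(c['cx']+f*p[0]/-p[2],c['cy']-f*p[1]/-p[2])
```

```text
1.65 [0.53611348 0.25455074 0.22625374] [-3.14121356e+00 -1.33770960e-03  2.79844422e+00] [ 3.13920609e-01  4.69938984e-01  1.32550237e+00  5.30080554e-04
  1.34744205e+00 -9.13845290e-01]
[0.46268783 0.28097051 0.38281392]
314.970033460103 213.66301276633592
```

Run:
```python
import cv2
a=cv2.imread('pics/w1.png');cv2.imwrite('pics/w1c.png',cv2.resize(a[120:320,190:440],None,fx=3,fy=3,interpolation=cv2.INTER_CUBIC))
```

```text
(no output)
```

View pics/w1c.png

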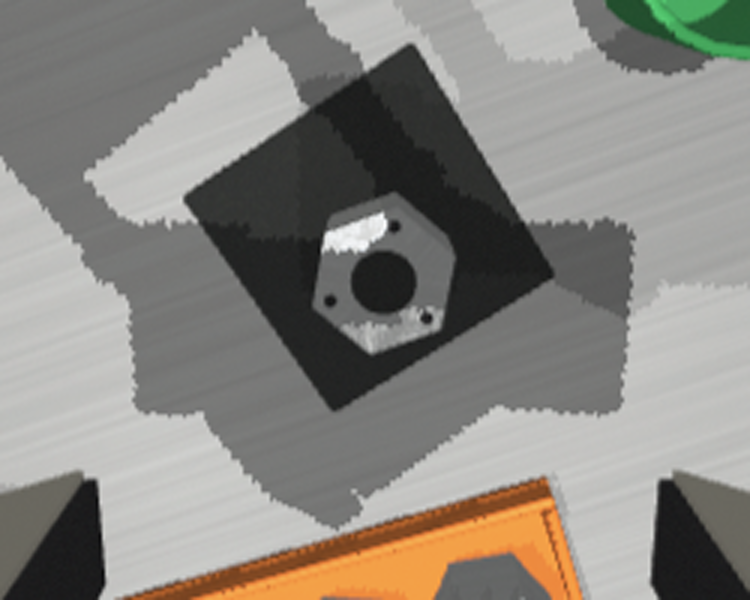

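The crop shows the cap at crop (384,282) on the pad with its dots at (394,227), (330,301), (427,318), i.e. full-image (321.3,195.7), (300,220.3), (332.3,226). The orange stock tray is below and the tumbler is at upper right.

Run:
```python
from h import *
c=load('w1')
d=[(394,227),(330,301),(427,318)];d=[(190+(u+.5)/3-.5,120+(v+.5)/3-.5) for u,v in d]
P=np.array([onz(c,*q,.043) for q in d]);D=np.array([dep(c,*q) for q in d]);m=P.mean(0)
print(m,D.mean(0),np.linalg.norm(P[:,:2]-m[:2],axis=1)*1e3)
a=np.degrees(np.arctan2(P[:,1]-m[1],P[:,0]-m[0]));print(a,a%120)
f=lambda u,v:dep(c,190+u/3,120+v/3).round(4)
print('top',f(375,215),f(345,250),f(430,270),'pad',f(300,300),f(470,270),'tray edge',f(350,535),f(540,480))
print('pad corners',[onz(c,190+u/3,120+v/3,.005)[:2].round(4) for u,v in[(412,43),(184,198),(334,411),(553,275)]])
```

```text
[0.53400869 0.25687633 0.043     ] [0.53438005 0.25675563 0.04132666] [18.84068038 19.01440242 18.99896558]
[150.07290486 -90.17482959  30.40218488] [30.07290486 29.82517041 30.40218488]
top [0.5124 0.2619 0.042 ] [0.5202 0.2485 0.0408] [0.5361 0.2729 0.0406] pad [0.5385 0.2228 0.0041] [0.5492 0.2859 0.0031] tray edge [0.6352 0.2072 0.0039] [0.6384 0.2856 0.003 ]
pad corners [array([0.4659, 0.292 ]), array([0.4888, 0.1969]), array([0.5835, 0.2196]), array([0.5608, 0.3142])]
```

move_arm([
  [0.027,0.015,0.3,0,0,0.03],
  [0.027,0.015,0.7,0,0,0.0567],
  [0.027,0.015,1.0,0,0,0.0567],
  [0.027,0.015,1.0,0,0,0.0567],
  [0.027,0.015,1.0,0,0,0.0567],
])

```text
time: 2.33
tool_pos: [0.535, 0.2576, 0.1283]
tool_rot: [3.14, 0.001, 2.622]
contact_force: [0.9, -0.2, 0.2]
opening: 0.0921
grip_force: 0.0
```

Run:
```python
from h import *
s=robot.observe();print(s['time'],s['tool_pos'],s['tool_rot'],np.degrees(s['tool_rot'][2]))
c=snap('wrist','w2.png')
f=240/np.tan(np.radians(float(c['vfov']))/2);Ti=np.linalg.inv(c['T'])
def proj(p):
    p=Ti@np.r_[p,1];return np.array([c['cx']+f*p[0]/-p[2],c['cy']-f*p[1]/-p[2]])
im=c['image'][:,:,::-1].copy()
for a in (30.1,150.1,270.1):
    q=proj([.5340+.019*np.cos(np.radians(a)),.2569+.019*np.sin(np.radians(a)),.043]);print(q)
    cv2.circle(im,tuple(int(round(x)) for x in q),8,(0,0,255),1)
x0,y0=200,240
cv2.imwrite('pics/w2c.png',cv2.resize(im[180:400,200:450],None,fx=2.6,fy=2.6,interpolation=cv2.INTER_CUBIC))
```

```text
2.325 [0.53496926 0.25760881 0.12830286] [3.13985222e+00 1.37648622e-03 2.62180608e+00] 150.21842315562913
[336.68980705 257.90086378]
[314.40592533 220.25517596]
[292.05107222 257.82821287]
```

View pics/w2c.png

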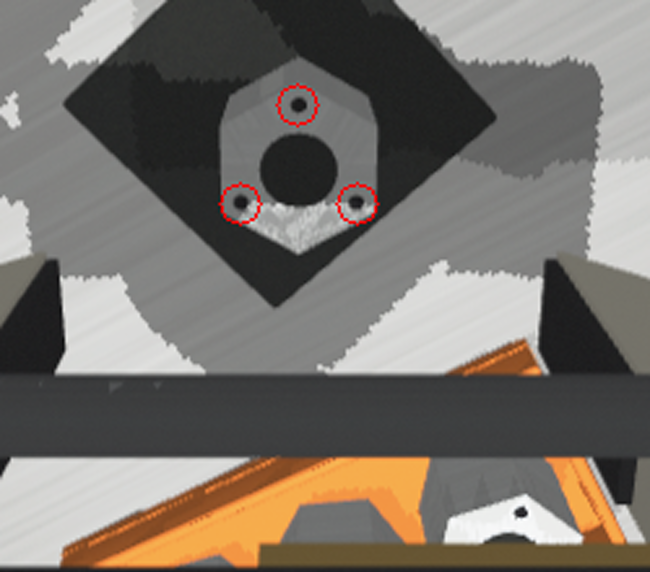

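The predicted dots (red circles) fall on the dots seen, at full-image (315,220), (337,258), (292,258), so the pose and height hold. Now I descend and grip.

move_arm([
  [0.005,-0.011,0.3,0,0,0],
  [0.005,-0.011,0.75,0,0,0],
  [0.005,-0.011,0.85,0,0,0],
])

```text
time: 2.75
tool_pos: [0.5328, 0.2559, 0.0407]
tool_rot: [-3.14, -0.002, 2.621]
contact_force: [0.1, -0.3, 0.7]
opening: 0.0919
grip_force: 0.0
```

move_arm([
  [0,0,0.1,0,0,0],
  [0,0,0.2,0,0,0],
  [0,0,0.303,0,0,0],
  [0,0,0.303,0,0,0],
])

```text
time: 3.25
tool_pos: [0.5333, 0.2559, 0.0109]
tool_rot: [-3.141, -0.001, 2.621]
contact_force: [-0.4, 0.9, -0.2]
opening: 0.0917
grip_force: 0.0
```

move_arm([
  [0,0,0,0,0,0],
  [0,0,0,0,0,0],
  [0,0,0,0,0,0],
  [0,0,0,0,0,0],
  [0,0,0,0,0,0],
  [0,0,0,0,0,0],
], fingers=-1, newtons=20)

```text
time: 4.0
tool_pos: [0.5338, 0.2561, 0.0115]
tool_rot: [3.141, 0.0, 2.621]
contact_force: [0.3, 0.8, 0.4]
opening: 0.0442
grip_force: 20.0
```

move_arm([
  [0,0,-0.2,0,0,0],
  [0,0,-0.6,0,0,0],
  [0,0,-1.0,0,0,0],
])

```text
time: 4.38
tool_pos: [0.5333, 0.2559, 0.112]
tool_rot: [-3.141, -0.001, 2.621]
contact_force: [0.4, 0.4, -1.4]
opening: 0.0437
grip_force: 20.0
```

move_arm([
  [-0.15,-0.3,-0.05,0,0,0],
  [-0.4,-0.77,-0.05,0,0,0],
])

```text
time: 4.62
tool_pos: [0.5303, 0.1695, 0.1172]
tool_rot: [3.14, 0.002, 2.623]
contact_force: [1.4, 0.4, -1.2]
opening: 0.0441
grip_force: 20.0
```

move_arm([
  [-0.2,-0.38,-0.05,0,0,0],
  [-0.4,-0.77,-0.05,0,0,0],
])

```text
time: 4.88
tool_pos: [0.5263, 0.0813, 0.1217]
tool_rot: [3.141, 0.0, 2.621]
contact_force: [-0.0, -1.0, -1.6]
opening: 0.0437
grip_force: 20.0
```

move_arm([
  [-0.2,-0.38,-0.05,0,0,0],
  [-0.4,-0.77,-0.05,0,0,0],
])

```text
time: 5.12
tool_pos: [0.5227, -0.0054, 0.1267]
tool_rot: [3.141, 0.0, 2.621]
contact_force: [1.0, 0.4, -0.9]
opening: 0.044
grip_force: 20.0
```

move_arm([
  [-0.2,-0.38,-0.05,0,0,0],
  [-0.4,-0.77,-0.05,0,0,0],
  [-0.4,-0.77,-0.05,0,0,0],
  [-0.4,-0.77,-0.05,0,0,0],
])

```text
time: 5.62
tool_pos: [0.5189, -0.0903, 0.1312]
tool_rot: [3.141, -0.001, 2.62]
contact_force: [0.1, 0.4, -1.3]
opening: 0.0438
grip_force: 20.0
```

Run:
```python
from h import *
s=robot.observe();print(s['time'],s['tool_pos'],s['tool_rot'],np.degrees(s['tool_rot'][2]),s['opening'])
c=snap('wrist','w3.png');print(tool(s))
```

```text
5.625 [ 0.51889872 -0.09030998  0.13117493] [ 3.14127565e+00 -9.25963648e-04  2.62006516e+00] 150.11867570460768 0.043759333908142496
[[-8.67058815e-01  4.98205376e-01 -6.44934745e-04  5.18898721e-01]
 [ 4.98204933e-01  8.67058996e-01  7.36176407e-04 -9.03099815e-02]
 [ 9.25963516e-04  3.16998571e-04 -9.99999521e-01  1.31174928e-01]
 [ 0.00000000e+00  0.00000000e+00  0.00000000e+00  1.00000000e+00]]
```

View pics/w3.png

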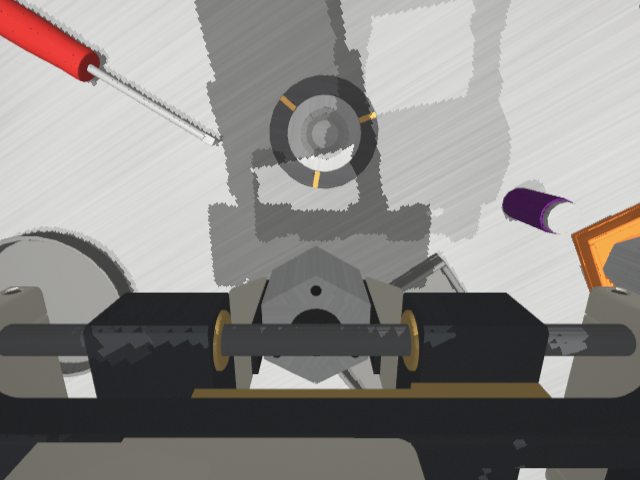

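The gauge is at about (323,132) with brass marks near (288,103), (367,118), (317,180). The held cap is at (316,315) with its front dot at (316,291), and part of the screwdriver is at (210,140). I'll take an enlarged crop for accuracy.

Run:
```python
import cv2
a=cv2.imread('pics/w3.png')
cv2.imwrite('pics/w3c.png',cv2.resize(a[70:200,260:390],None,fx=4.5,fy=4.5,interpolation=cv2.INTER_CUBIC))
```

```text
(no output)
```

View pics/w3c.png

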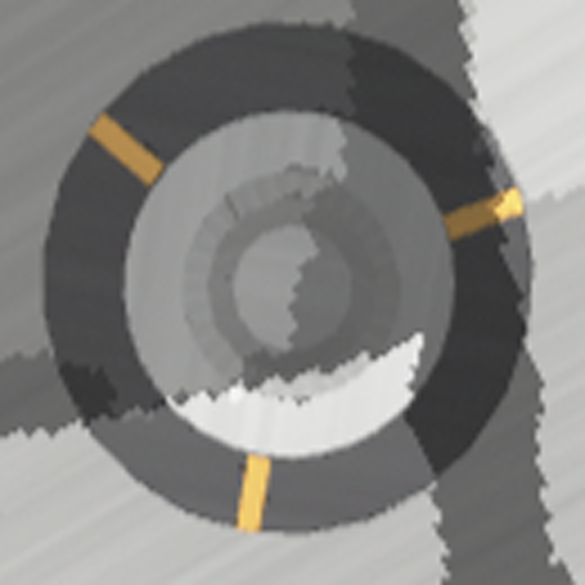

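Run:
```python
from h import *
c=load('w3');g=lambda U,V:(260+(U+.5)/4.5-.5,70+(V+.5)/4.5-.5)
M=np.array([onz(c,*g(*q),.0105) for q in[(127,148),(484,216),(254.5,494)]]);m=M.mean(0)
print('marks',m,np.linalg.norm((M-m)[:,:2],axis=1)*1e3,np.degrees(np.arctan2(*(M-m)[:,1::-1].T))%120)
for n,z,pts in[('tip',.0445,[(233,288),(351,288),(292,224),(292,351)]),('shoulder',.022,[(124,284),(456,284),(290,110),(290,458)]),('base',.010,[(43,277),(532,277),(287,20),(287,533)])]:
    P=np.array([onz(c,*g(*q),z) for q in pts]);print(n,P.mean(0).round(4),np.linalg.norm(P[0]-P[1])*1e3,np.linalg.norm(P[2]-P[3])*1e3)
print('range tip',dep(c,*g(265,280)),dep(c,*g(320,300)),'shoulder',dep(c,*g(200,160)),dep(c,*g(340,420)),'base',dep(c,*g(80,280)))
# triangulate from top view
t=load('top0');a=cv2.resize(t['image'][:,:,::-1][225:285,315:375],None,fx=8,fy=8,interpolation=cv2.INTER_CUBIC)
# cap in hand
s=np.eye(4);Tw=c['T']@np.linalg.inv(c['hand_eye'])
P=onz(c,316,291,Tw[2,3]+.0315);print('front dot in tool mm',(np.linalg.inv(Tw)@np.r_[P,1])[:3]*1e3,'tool',Tw[:3,3],'cap range',dep(c,300,270))
```

```text
marks [ 0.45361811 -0.04605282  0.0105    ] [35.02769391 34.69868392 34.80803529] [80.18017709 80.07332596 80.59601984]
tip [ 0.4533 -0.0461  0.0445] 17.536081213801886 18.065718217033744
shoulder [ 0.4532 -0.0458  0.022 ] 53.86582042306929 54.05982072852524
base [ 0.4525 -0.0456  0.01  ] 82.82055259190135 83.16252248504654
range tip [ 0.45032913 -0.0490178   0.04169632] [ 0.45691806 -0.04332134  0.04341089] shoulder [ 0.42913935 -0.04871015  0.01998837] [ 0.47592651 -0.04904039  0.02047508] base [ 0.43448751 -0.0760486   0.00814694]
front dot in tool mm [ 19.40049964  -0.0417027  -31.48206414] tool [ 0.51889872 -0.09030998  0.13117493] cap range [ 0.4962065  -0.085298    0.14754995]
```

move_arm([
  [0.26,0.02,0.1,0,0,-0.055],
  [0.786,0.06,0.2,0,0,-0.11],
  [0.786,0.06,0.35,0,0,-0.165],
  [0.786,0.06,0.5,0,0,-0.22],
  [0.786,0.06,0.56,0,0,-0.275],
  [0.786,0.06,0.56,0,0,-0.318],
  [0.786,0.06,0.56,0,0,-0.318],
  [0.786,0.06,0.56,0,0,-0.318],
])

```text
time: 6.68
tool_pos: [0.4541, -0.0458, 0.0755]
tool_rot: [-3.142, 0.0, -2.665]
contact_force: [0.5, -0.7, -0.5]
opening: 0.044
grip_force: 20.0
```

Run:
```python
from h import *
s=robot.observe();print(s['time'],s['tool_pos'],s['tool_rot'],np.degrees(s['tool_rot'][2]),s['qpos'],s['contact_force'],s['torque'])
c=snap('wrist','w4.png')
```

```text
6.675 [ 0.45409791 -0.04578076  0.07553207] [-3.14153378e+00  2.71016732e-04 -2.66499523e+00] -152.69297894364908 [-2.68765700e-01  4.14186071e-01  1.90624937e+00  1.92068004e-04
  8.20918135e-01 -2.31629033e+00] [ 0.47369314 -0.69157849 -0.51020988] [0.04230451 0.0590111  0.03503546]
```

View pics/w4.png

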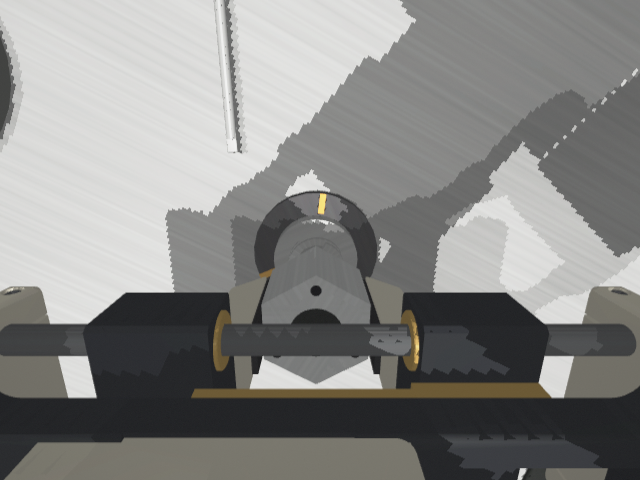

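The base and cap are concentric at column 316. The mark at (321,204) lies slightly clockwise of the front dot at (316,291), as intended. I'll lower it gently.

move_arm([
  [0.003,-0.003,0.1,0,0,0],
  [0.003,-0.003,0.18,0,0,0],
  [0.003,-0.003,0.25,0,0,0],
  [0.003,-0.003,0.3,0,0,0],
  [0.003,-0.003,0.35,0,0,0],
  [0.003,-0.003,0.35,0,0,0],
])

```text
time: 7.48
tool_pos: [0.4537, -0.0468, 0.0401]
tool_rot: [3.141, -0.0, -2.664]
contact_force: [0.0, -1.0, -1.0]
opening: 0.0439
grip_force: 20.0
```

```bash
cat > o.py <<'E'
from h import *
np.set_printoptions(precision=4,suppress=True)
s=robot.observe();print(s['time'],s['tool_pos'],np.degrees(s['tool_rot'][2]),s['contact_force'],s['torque'],s['opening'],s['qpos'][5])
E
python3 o.py
```

```text
7.475 [ 0.4537 -0.0468  0.0401] -152.61195235672406 [ 0.0129 -0.9994 -1.042 ] [ 0.114   0.0472 -0.0089] 0.04385087161544868 -2.320033509888862
```

move_arm([
  [-0.002,0.005,0.02,0,0,0],
  [-0.002,0.005,0.035,0,0,0],
  [-0.002,0.005,0.05,0,0,0],
  [-0.002,0.005,0.05,0,0,0],
])

```text
time: 7.98
tool_pos: [0.4538, -0.0463, 0.0353]
tool_rot: [3.141, -0.0, -2.663]
contact_force: [0.2, -0.3, -1.2]
opening: 0.0437
grip_force: 20.0
```

move_arm([
  [0,0,0.008,0,0,0],
  [0,0,0.015,0,0,0],
  [0,0,0.015,0,0,0],
])

```text
time: 8.35
tool_pos: [0.4538, -0.0463, 0.0339]
tool_rot: [3.141, 0.0, -2.664]
contact_force: [-0.1, 0.4, -0.0]
opening: 0.0437
grip_force: 20.0
```

```bash
python3 o.py
```

```text
8.35 [ 0.4538 -0.0463  0.0339] -152.60752690964597 [-0.1189  0.4115 -0.0049] [ 0.0556  0.0226 -0.0031] 0.043663568625258845 -2.3189586612075073
```

move_arm([
  [0,0,0,0,0,0.0167],
  [0,0,0.001,0,0,0.0333],
  [0,0,0.003,0,0,0.05],
  [0,0,0.005,0,0,0.0667],
  [0,0,0.007,0,0,0.0833],
  [0,0,0.009,0,0,0.1],
  [0,0,0.011,0,0,0.1167],
  [0,0,0.013,0,0,0.1333],
  [0,0,0.014,0,0,0.1444],
  [0,0,0.014,0,0,0.1444],
])

```text
time: 9.6
tool_pos: [0.4539, -0.0463, 0.0325]
tool_rot: [3.142, 0.0, -3.117]
contact_force: [0.2, -0.2, -1.4]
opening: 0.044
grip_force: 20.0
```

```bash
python3 o.py
```

```text
9.6 [ 0.4539 -0.0463  0.0325] -178.58624139983613 [ 0.1828 -0.2184 -1.402 ] [-0.0108 -0.0133  0.0026] 0.044019057089853625 -1.865519382165704
```

move_arm([
  [0,0,0.0013,0,0,0.0111],
  [0,0,0.0026,0,0,0.0222],
  [0,0,0.0038,0,0,0.0333],
  [0,0,0.005,0,0,0.0444],
  [0,0,0.0063,0,0,0.0555],
  [0,0,0.0063,0,0,0.0555],
])

```text
time: 10.35
tool_pos: [0.4538, -0.0463, 0.0319]
tool_rot: [3.141, -0.0, 2.991]
contact_force: [0.0, 0.5, -1.1]
opening: 0.0438
grip_force: 20.0
```

```bash
python3 o.py
```

```text
10.35 [ 0.4538 -0.0463  0.0319] 171.38027326923225 [ 0.0376  0.4821 -1.1087] [ 0.0793 -0.0324  0.0161] 0.043827546503741134 -1.6904207572056047
```

move_arm([
  [0,0,0.0013,0,0,0.0111],
  [0,0,0.0022,0,0,0.0167],
  [0,0,0.0022,0,0,0.0167],
])

```text
time: 10.72
tool_pos: [0.4538, -0.0463, 0.0316]
tool_rot: [3.141, -0.0, 2.939]
contact_force: [-0.6, -0.2, -0.8]
opening: 0.0436
grip_force: 20.0
```

```bash
python3 o.py
```

```text
10.725 [ 0.4538 -0.0463  0.0316] 168.38949456010062 [-0.5535 -0.2001 -0.8171] [ 0.0086 -0.0282  0.0154] 0.043572912683982466 -1.6382222579869852
```

move_arm([
  [0,0,0.0013,0,0,0.0111],
  [0,0,0.0013,0,0,0.0111],
])

```text
time: 10.98
tool_pos: [0.4538, -0.0463, 0.0315]
tool_rot: [3.141, 0.0, 2.904]
contact_force: [-0.4, 0.9, -0.9]
opening: 0.0443
grip_force: 20.0
```

```bash
python3 o.py
```

```text
10.975 [ 0.4538 -0.0463  0.0315] 166.3695296523948 [-0.3998  0.9019 -0.9351] [ 0.0177 -0.0146 -0.0277] 0.04427877211547655 -1.6029476178096727
```

move_arm([
  [0,0,0.0013,0,0,0.0111],
  [0,0,0.0013,0,0,0.0111],
])

```text
time: 11.22
tool_pos: [0.4538, -0.0463, 0.0314]
tool_rot: [3.141, -0.0, 2.869]
contact_force: [-0.0, -0.7, -1.3]
opening: 0.044
grip_force: 20.0
```

```bash
python3 o.py
```

```text
11.225 [ 0.4538 -0.0463  0.0314] 164.37235887411498 [-0.039  -0.7103 -1.2574] [0.0016 0.0519 0.0462] 0.043964653287628636 -1.5681154785810703
```

move_arm([
  [0,0,0.0013,0,0,0.0111],
  [0,0,0.0025,0,0,0.0222],
  [0,0,0.0025,0,0,0.0222],
])

```text
time: 11.6
tool_pos: [0.4539, -0.0463, 0.0311]
tool_rot: [3.141, 0.0, 2.799]
contact_force: [-0.4, 0.3, -1.6]
opening: 0.044
grip_force: 20.0
```

```bash
python3 o.py
```

```text
11.6 [ 0.4539 -0.0463  0.0311] 160.37728962739646 [-0.3755  0.3124 -1.641 ] [ 0.0011 -0.0175 -0.0286] 0.044020318293932166 -1.4984133150578993
```

move_arm([
  [0,0,0.0013,0,0,0.0111],
  [0,0,0.0025,0,0,0.0222],
  [0,0,0.0025,0,0,0.0222],
])

```text
time: 11.98
tool_pos: [0.4538, -0.0463, 0.0309]
tool_rot: [3.141, -0.0, 2.729]
contact_force: [0.4, -0.0, -1.8]
opening: 0.044
grip_force: 20.0
```

```bash
python3 o.py
```

```text
11.975 [ 0.4538 -0.0463  0.0309] 156.379258880247 [ 0.4097 -0.0448 -1.8127] [-0.0377 -0.0425 -0.0106] 0.04395194119776278 -1.428645115089367
```

move_arm([
  [0,0,0.0019,0,0,0.0167],
  [0,0,0.0038,0,0,0.0333],
  [0,0,0.0057,0,0,0.05],
  [0,0,0.0076,0,0,0.0667],
  [0,0,0.0095,0,0,0.0833],
  [0,0,0.0114,0,0,0.1],
  [0,0,0.0133,0,0,0.1167],
  [0,0,0.0152,0,0,0.1333],
  [0,0,0.0152,0,0,0.1333],
])

```text
time: 13.1
tool_pos: [0.4538, -0.0463, 0.0294]
tool_rot: [3.142, -0.0, 2.312]
contact_force: [-0.4, 0.7, -1.8]
opening: 0.0436
grip_force: 20.0
```

```bash
python3 o.py
```

```text
13.1 [ 0.4538 -0.0463  0.0294] 132.4582244565939 [-0.4217  0.7484 -1.7663] [-0.0817 -0.0264 -0.0079] 0.043647459005568864 -1.0110798645364494
```

move_arm([
  [0,0,0.0019,0,0,0.0167],
  [0,0,0.0038,0,0,0.0333],
  [0,0,0.0045,0,0,0.0444],
  [0,0,0.005,0,0,0.0555],
  [0,0,0.005,0,0,0.0555],
])

```text
time: 13.72
tool_pos: [0.4538, -0.0463, 0.0289]
tool_rot: [3.142, -0.0, 2.137]
contact_force: [0.3, 0.6, -1.4]
opening: 0.044
grip_force: 20.0
```

```bash
python3 o.py
```

```text
13.725 [ 0.4538 -0.0463  0.0289] 122.44259859397928 [ 0.325   0.5899 -1.4409] [-0.0441  0.0269 -0.0032] 0.04398714799074902 -0.836280149353978
```

move_arm([
  [0,0,0.001,0,0,0.0111],
  [0,0,0.0025,0,0,0.0222],
  [0,0,0.0025,0,0,0.0222],
])

```text
time: 14.1
tool_pos: [0.4538, -0.0463, 0.0286]
tool_rot: [3.142, -0.0, 2.067]
contact_force: [-0.8, 0.3, -1.2]
opening: 0.0437
grip_force: 20.0
```

```bash
python3 o.py
```

```text
14.1 [ 0.4538 -0.0463  0.0286] 118.40978330821831 [-0.8241  0.2588 -1.1659] [-0.0559  0.0296 -0.0196] 0.04366618437365312 -0.765868580379633
```

move_arm([
  [0,0,0.001,0,0,0.0111],
  [0,0,0.002,0,0,0.0222],
  [0,0,0.002,0,0,0.0222],
])

```text
time: 14.48
tool_pos: [0.4538, -0.0463, 0.0284]
tool_rot: [3.142, -0.0, 1.997]
contact_force: [1.1, 1.0, 0.1]
opening: 0.044
grip_force: 20.0
```

```bash
python3 o.py
```

```text
14.475 [ 0.4538 -0.0463  0.0284] 114.40806722135396 [1.131  0.9752 0.1151] [-0.0945  0.0216 -0.0073] 0.04397116500923902 -0.6960213382725107
```

Shoulder contact is just starting at about 86° past the marks. I'll turn on in small steps to the dead stop.

move_arm([
  [0,0,0.001,0,0,0.0083],
  [0,0,0.002,0,0,0.0139],
  [0,0,0.002,0,0,0.0139],
])

```text
time: 14.85
tool_pos: [0.454, -0.0462, 0.0284]
tool_rot: [3.141, 0.0, 1.953]
contact_force: [-0.5, 0.6, 3.7]
opening: 0.0441
grip_force: 20.0
```

```bash
python3 o.py
```

```text
14.85 [ 0.454  -0.0462  0.0284] 111.9198200606091 [-0.5085  0.5658  3.7215] [ 0.045   0.1665 -0.0333] 0.044091690669582365 -0.6526227029968649
```

move_arm([
  [0,0,0,0,0,0.0056],
  [0,0,0,0,0,0.0083],
  [0,0,0,0,0,0.0083],
])

```text
time: 15.22
tool_pos: [0.4539, -0.0462, 0.0284]
tool_rot: [3.141, 0.0, 1.927]
contact_force: [0.4, 1.3, 4.9]
opening: 0.044
grip_force: 20.0
```

```bash
python3 o.py
```

```text
15.225 [ 0.4539 -0.0462  0.0284] 110.42863474335316 [0.4337 1.3417 4.9387] [0.2065 0.1814 0.1216] 0.044007902623028484 -0.6264737369840883
```

move_arm([
  [0,0,0,0,0,0.0056],
  [0,0,0,0,0,0.0083],
  [0,0,0,0,0,0.0083],
])

```text
time: 15.6
tool_pos: [0.4539, -0.0461, 0.0285]
tool_rot: [3.141, -0.0, 1.902]
contact_force: [-0.6, 2.2, 5.6]
opening: 0.0438
grip_force: 20.0
```

```bash
python3 o.py
```

```text
15.6 [ 0.4539 -0.0461  0.0285] 108.95462161490526 [-0.5808  2.1989  5.5969] [0.3438 0.14   0.2591] 0.04381795251677294 -0.6006349135259061
```

Dead stop: the torque climbs at about 90° past the marks, with the rim at z≈0.022 on the shoulder. The cap is sound, so it goes in the square tray. I'll unscrew it along the same path.

move_arm([
  [0,0,-0.001,0,0,-0.0111],
  [0,0,-0.003,0,0,-0.0278],
  [0,0,-0.005,0,0,-0.05],
  [0,0,-0.0067,0,0,-0.075],
  [0,0,-0.0093,0,0,-0.1],
  [0,0,-0.012,0,0,-0.125],
  [0,0,-0.0148,0,0,-0.15],
  [0,0,-0.0176,0,0,-0.175],
  [0,0,-0.0203,0,0,-0.2],
  [0,0,-0.0231,0,0,-0.225],
  [0,0,-0.0231,0,0,-0.225],
])

```text
time: 16.98
tool_pos: [0.4536, -0.0464, 0.0302]
tool_rot: [-3.141, -0.001, 2.608]
contact_force: [-0.5, 0.1, -0.7]
opening: 0.0438
grip_force: 20.0
```

```bash
python3 o.py
```

```text
16.975 [ 0.4536 -0.0464  0.0302] 149.4272989147642 [-0.4899  0.0925 -0.7336] [0.0092 0.0216 0.0428] 0.043847510735062725 -1.3073242031625434
```

move_arm([
  [0,0,-0.0028,0,0,-0.025],
  [0,0,-0.0057,0,0,-0.05],
  [0,0,-0.0085,0,0,-0.075],
  [0,0,-0.0114,0,0,-0.1],
  [0,0,-0.0142,0,0,-0.125],
  [0,0,-0.0171,0,0,-0.15],
  [0,0,-0.02,0,0,-0.175],
  [0,0,-0.0228,0,0,-0.2],
  [0,0,-0.0256,0,0,-0.225],
  [0,0,-0.0285,0,0,-0.25],
  [0,0,-0.0285,0,0,-0.25],
])

```text
time: 18.35
tool_pos: [0.4537, -0.0463, 0.0332]
tool_rot: [3.141, -0.0, -2.891]
contact_force: [0.7, -0.0, -1.3]
opening: 0.0438
grip_force: 20.0
```

```bash
python3 o.py
```

```text
18.35 [ 0.4537 -0.0463  0.0332] -165.66076575730125 [ 0.7223 -0.0413 -1.3147] [ 0.0814  0.0681 -0.0086] 0.0437603862142537 -2.0911832634140803
```

Now a further 11.5° to just past the marks, then a slow lift.

move_arm([
  [0,0,-0.003,0,0,-0.025],
  [0,0,-0.005,0,0,-0.05],
  [0,0,-0.006,0,0,-0.064],
  [0,0,-0.006,0,0,-0.064],
  [0,0,-0.015,0,0,-0.064],
  [0,0,-0.03,0,0,-0.064],
  [0,0,-0.03,0,0,-0.064],
])

```text
time: 19.23
tool_pos: [0.454, -0.0463, 0.0365]
tool_rot: [-3.141, 0.0, -2.689]
contact_force: [-0.4, -0.3, -1.5]
opening: 0.0442
grip_force: 20.0
```

```bash
python3 o.py
```

```text
19.225 [ 0.454  -0.0463  0.0365] -154.05806953299418 [-0.4386 -0.2956 -1.5169] [0.0321 0.0175 0.0593] 0.04418565406070541 -2.2936031210799697
```

move_arm([
  [0,0,-0.1,0,0,0],
  [0,0,-0.25,0,0,0],
  [0,0,-0.5,0,0,0],
  [0,0,-0.8,0,0,0],
])

```text
time: 19.73
tool_pos: [0.4535, -0.0462, 0.1175]
tool_rot: [3.141, -0.0, -2.689]
contact_force: [0.7, -0.6, -1.3]
opening: 0.0434
grip_force: 20.0
```

move_arm([
  [-0.25,-0.16,0,0,0,0],
  [-0.55,-0.35,0,0,0,0],
  [-0.889,-0.566,0,0,0,0],
])

```text
time: 20.1
tool_pos: [0.5595, -0.0583, 0.1174]
tool_rot: [-3.141, 0.001, -2.688]
contact_force: [0.2, 0.3, -1.7]
opening: 0.044
grip_force: 20.0
```

move_arm([
  [-0.4,-0.25,0,0,0,0],
  [-0.7,-0.44,0,0,0,0],
  [-0.889,-0.566,0,0,0,0],
  [-0.889,-0.566,0,0,0,0],
  [-0.889,-0.566,0,0,0,0],
])

```text
time: 20.72
tool_pos: [0.6622, -0.07, 0.1164]
tool_rot: [3.141, -0.001, -2.688]
contact_force: [0.7, 0.2, -0.8]
opening: 0.0437
grip_force: 20.0
```

```bash
python3 o.py
python3 - <<'E'
from h import *
c=snap('wrist','w5.png')
f=240/np.tan(np.radians(float(c['vfov']))/2);Ti=np.linalg.inv(c['T'])
im=c['image'][:,:,::-1].copy()
z=c['range_z'];v,u=np.mgrid[0:480:4,0:640:4]
# floor range and centre overlay
p=Ti@np.array([.6633,-.0703,.005,1]);q=(int(c['cx']+f*p[0]/-p[2]),int(c['cy']-f*p[1]/-p[2]));print(q,dep(c,316,200),dep(c,316,100))
cv2.imwrite('pics/w5.png',im)
E
```

```text
20.725 [ 0.6622 -0.07    0.1164] -154.0319363154284 [ 0.733   0.2261 -0.8448] [ 0.0904 -0.0166  0.0059] 0.04369564587287985 -2.24435916649168
(314, 237) [ 0.635583   -0.08227869  0.00324496] [ 0.56959942 -0.114424   -0.00151425]
```

View pics/w5.png

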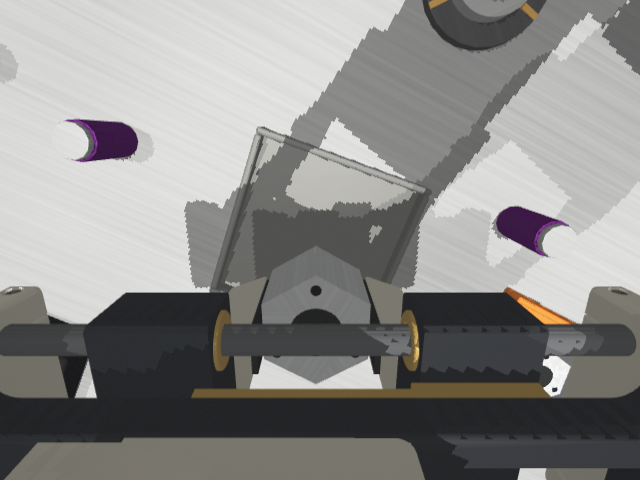

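The held cap is over the grey tray, whose visible corners are at (260,130) and (428,190). The tubes at (115,140) and (530,230) are clear. I'll lower it.

move_arm([
  [0,0,0.3,0,0,0],
  [0,0,0.7,0,0,0],
  [0,0,0.85,0,0,0],
  [0,0,0.95,0,0,0],
  [0,0,0.99,0,0,0],
  [0,0,0.99,0,0,0],
])

```text
time: 21.52
tool_pos: [0.6637, -0.0703, 0.0182]
tool_rot: [-3.141, 0.001, -2.688]
contact_force: [-0.3, -0.2, -0.6]
opening: 0.044
grip_force: 20.0
```

```bash
python3 o.py
```

```text
21.525 [ 0.6637 -0.0703  0.0182] -154.0270882165946 [-0.2629 -0.1584 -0.6281] [0.0791 0.0398 0.0585] 0.04397366708026106 -2.244404399661255
```

move_arm([
  [0,0,0.02,0,0,0],
  [0,0,0.035,0,0,0],
  [0,0,0.045,0,0,0],
  [0,0,0.045,0,0,0],
])

```text
time: 22.02
tool_pos: [0.6632, -0.0702, 0.0128]
tool_rot: [3.141, -0.0, -2.688]
contact_force: [-0.0, -0.6, -1.5]
opening: 0.0437
grip_force: 20.0
```

```bash
python3 o.py
```

```text
22.025 [ 0.6632 -0.0702  0.0128] -154.0273100205742 [-0.0302 -0.5917 -1.5242] [0.0628 0.0396 0.0275] 0.043697868334347495 -2.244417233484469
```

move_arm([
  [0,0,0.005,0,0,0],
  [0,0,0.01,0,0,0],
  [0,0,0.01,0,0,0],
])

```text
time: 22.4
tool_pos: [0.6632, -0.0702, 0.0118]
tool_rot: [3.141, -0.0, -2.688]
contact_force: [0.3, -0.4, -0.2]
opening: 0.0438
grip_force: 20.0
```

```bash
python3 o.py
```

```text
22.4 [ 0.6632 -0.0702  0.0118] -154.02587918974186 [ 0.3011 -0.3559 -0.2174] [0.0313 0.0221 0.0521] 0.04384390757175878 -2.2444461772720024
```

move_arm([
  [0,0,0.003,0,0,0],
  [0,0,0.005,0,0,0],
  [0,0,0.005,0,0,0],
])

```text
time: 22.78
tool_pos: [0.6633, -0.0702, 0.0115]
tool_rot: [-3.142, 0.0, -2.688]
contact_force: [0.2, -0.5, -0.0]
opening: 0.0437
grip_force: 20.0
```

```bash
python3 o.py
```

```text
22.775 [ 0.6633 -0.0702  0.0115] -154.02679354597794 [ 0.1699 -0.5469 -0.0328] [0.0179 0.0867 0.0255] 0.04372109773919303 -2.2444296248014313
```

The floor carries the weight. I'll open partly, because the walls are near, and then rise.

move_arm([
  [0,0,0,0,0,0],
  [0,0,0,0,0,0],
  [0,0,0,0,0,0],
  [0,0,0,0,0,0],
  [0,0,0,0,0,0],
  [0,0,0,0,0,0],
], fingers=0.3)

```text
time: 23.52
tool_pos: [0.6633, -0.0702, 0.0114]
tool_rot: [3.142, 0.0, -2.688]
contact_force: [-0.4, -0.5, -0.5]
opening: 0.0595
grip_force: 0.0
```

move_arm([
  [0,0,-0.1,0,0,0],
  [0,0,-0.3,0,0,0],
  [0,0,-0.6,0,0,0],
  [0,0,-1.0,0,0,0],
])

```text
time: 24.02
tool_pos: [0.663, -0.0701, 0.1133]
tool_rot: [3.141, -0.0, -2.688]
contact_force: [-0.1, 0.4, 1.0]
opening: 0.0597
grip_force: 0.0
```

move_arm([
  [0,0,-0.4,0,0,0],
  [0,0,-0.8,0,0,0],
  [0,0,-0.8,0,0,0],
  [0,0,-0.8,0,0,0],
])

```text
time: 24.52
tool_pos: [0.663, -0.0701, 0.192]
tool_rot: [-3.141, 0.0, -2.688]
contact_force: [-0.2, -0.2, -0.5]
opening: 0.0596
grip_force: 0.0
```

```bash
python3 o.py; python3 -c "
from h import *
snap('wrist','w6.png')"
```

```text
24.525 [ 0.663  -0.0701  0.192 ] -154.0288805916723 [-0.1949 -0.158  -0.5158] [ 0.0805  0.0112 -0.0217] 0.05960068430037925 -2.2443922558186356
```

View pics/w6.png

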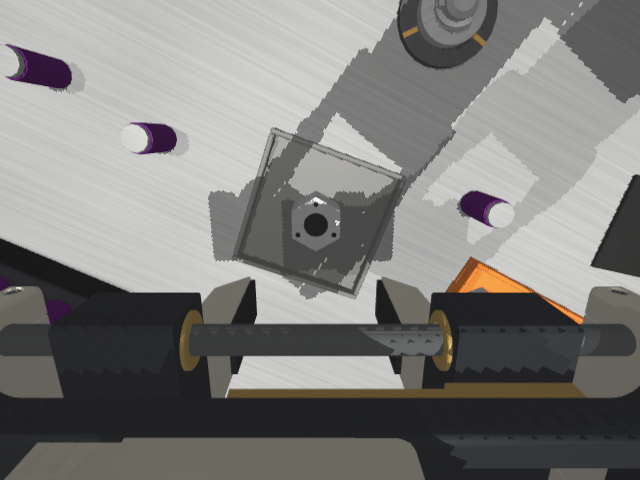

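The cap stands upright in the middle of the grey tray at (316,224), and the gripper is clear.

```bash
python3 -c "
from cell import robot
print(robot.hand_in())"
```

```text
the job is handed in; nothing more can be done
None
```

The cap is sound: it turned fully home on the gauge (about 90° past the marks, rim down on the shoulder). I unscrewed it and stood it in the square grey tray, then handed the job in at about 25 s.

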